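# Slide the full tub into the free bay under the wire shelf

## Robot

A 6-joint arm with a two-finger parallel gripper is mounted at the origin on the work surface. World frame = base frame: x ahead of the robot, y to its left, z up, the work surface at z = 0. Lengths are in mm, angles in rad, forces in N, time in s.
With the tool pointing down it reaches from about 275 to 1000 mm from the base axis. Payload 8.4 kg.
Tool frame: the origin (TCP) lies midway between the tips of the shut fingers; the grasp point (between the pads) lies 19 mm behind it; z points along the fingers, y is the line along which they close (so a half turn about z gives the same grasp; the last joint's range is limited). The gripper opens to 85 mm and grips with 20 to 120 N. Pads are 22 mm wide; open, the fingers measure 114 mm over their backs; the gripper's body (76 mm by 85 mm) begins 54 mm behind the grasp point. The pads swing forward as they close: fully open they stand 13 mm farther back than shut.
Start: joints at [1.271, 0.353, 1.633, -0, 1.155, -0.002], TCP at [183.385, 597.493, 231.281] pointing down, gripper open.
Joint ranges: [-2.63, 2.63], [-0.92, 2.1], [0.06, 2.66], [-1.3, 4.44], [0, 2.69], [-3.02, 3.02]. Speed limits (rad/s): [2.22, 2.22, 2.79, 3.14, 3.14, 3.14].

## Interface

Orientations are given as [roll, pitch, yaw] about the fixed x, y, z axes, in that order (R = Rz(yaw) Ry(pitch) Rx(roll)).
In Python, from rig import telemetry, optics, r gives the robot as it stands.
- The arm moves only by the tool play_rows, never from a script. Its arguments are lists of equal length, an entry for each row: "dp": the shift along the tool's x, y, z in units of 40 mm (1.0 is 40 mm), a list of three; "rot": the turn, a rotation vector about the tool's x, y, z in units of 6 degrees (1.0 is 6 degrees), a list of three. In form: {"dp": [[tx, ty, tz], ...], "rot": [[ax, ay, az], ...]}. A call has 1 to 5 rows; each row is the pose to reach, as a shift and turn from the pose commanded when the call began, along the tool's axes at that moment; what a row does not reach only later rows make up. A row lasts 1/12 s, in which the tool goes at most 41.7 mm and 7.16 degrees, less where a joint would pass 70% of its speed; a pose out of reach is approached as far as the arm can. A call with a gripper value outside its range is refused whole. "fingers" is the opening, from 0 (shut) to 1 (fully open), set as the call begins (left out, the last holds). The fingers move at their own pace and stop on an object; "grip_force" is the grip in N (left out, the last holds). Time passes only in rows, so rows that repeat a pose let the fingers close. It gives the time, the measured TCP pose, the force, the opening and the grip force at its end, in the units of the state.
- telemetry.sense(): the state, without advancing time (a new reading comes with each control period).
- optics.grab_frame(name): name is "side" or "top" or "wrist"; returns a dict with "color" (400x640x3 uint8, red, green, blue), "mtx" (3x3 intrinsics, pixels), "R" (3x3) and "t" (3): a world point X has camera coordinates R X + t; the wrist camera has in their place "mount" (4x4, takes a point from camera to tool coordinates, whose origin is the TCP and whose axes are the flange's). Camera axes: x right, y down, z forward; pixel columns grow to the right and rows downward; lengths in mm; the calibration is good to about 2 mm. A picture is of the moment at which its call begins: read the wrist's pose just before it. There is no depth.
- r.sign_off(): hands the job in; it is judged then, once.
The state is a dict: "clock": time; "qpos": joint angles; "qvel": joint speeds; "joint_efforts": joint torques, N m; "eef_pos": TCP position; "tcp_rot": TCP orientation; "contact_force": force on the tool from outside, world axes, zero at the start; "wrist_torque": the same for the moment, N m; "opening": opening from 0.0 (shut) to 1.0 (fully open); "grasp_force": force on a finger pad.
Only numpy, scipy, OpenCV 4.12 (cv2) and the standard library are available. Lean on these libraries where they do the work, as an engineer would, in place of code of your own. Each camera call takes 0.05 s, during which the arm holds its last target. There are 200 camera calls.

## Task

Slide the full detergent tub along the counter, round the pop-up socket, the peg box and the charger without touching any of them, and push it under the low wire shelf into whichever of its two bays is free, until it just rests against that bay's back stop. The tub must stay standing on the counter all the way (do not lift or tip it), and the back stop gives way if pushed hard, so feel for it and do not shift it. Leave the tub already stored there and everything else where it stands.

Things in the scene. Friction and masses are not known exactly. Their poses are not given: they have to be found in the camera images.
- tub: The full tub to be moved: closed round tub, white with a grey lid and paper band, straight sides, diameter 96 mm, height 70 mm, smooth flat lid without a handle, too wide to grasp, about 0.5 to 0.95 kg (varies). It stands on the open counter at the robot's left, away from the shelf. Origin: centre of its underside; z up; its yaw means nothing.
- stored_tub: An identical tub that already stands in one of the two bays (left or right varies) and must stay there. Origin: centre of its underside.
- rack: Fixed low steel wire shelf on the counter ahead. Origin: on the counter under the middle of its front edge; +x into the bays (away from the robot), +y left; slightly yawed. 282 mm wide, 200 mm deep (x 0 to 200). Wire deck x -5 to 205 mm, underside 125, top 135 mm up; 12 mm posts at x 0 and 200, y +-135 mm; side rails up to 168 mm, posts to 175 mm.
- bay_left (a point): Point on the counter at the middle of the left bay's mouth (rack x = 0, y = +65 mm); axes as the rack. The bay is 126 mm wide between upright panels 4 mm thick, 50 mm high, from rack x = 5 to 195 mm. Brushing the panels is allowed. A stored tub's near side ends from 12 mm before to 13 mm behind the mouth, so an upright hand fouls the deck: lean the tool forward 35 to 45 degrees.
- bay_right (a point): The same for the right bay (rack x = 0, y = -65 mm).
- stop_left_face (a point): Centre of the front face of the left bay's back stop, an upright steel plate 110 mm wide, 2 to 52 mm above the counter; this point is 25 mm up. Axes as the rack. The stop slides in x, stiffly: its place varies by 25 mm between runs, and it gives way at about 11 N (beyond the 2 to 6 N that sliding the tub takes). A tub touching it has its origin 48 mm in front (-x) of this point.
- stop_right_face (a point): The same for the right bay's back stop.
- liner: Thin round paper liner, 90 mm across, lying flat in the free bay; no thickness to speak of. Origin: its centre.
- socket: Fixed obstacle: pop-up socket, an upright aluminium cylinder 60 mm across and 58 mm high on a flange 70 mm across and 5 mm thick. Origin: centre of its underside. The three obstacles swap places between runs: one left of the shelf's front, one near the robot, one at the right.
- peg_box: Fixed obstacle: open black box of clothes pegs, 62 x 62 mm, 55 mm high. Origin: centre of its underside; sides along its x and y.
- charger: Fixed obstacle: grey battery charger, 66 mm (its x) x 58 mm (its y), 35 mm high with a back 60 mm high at its +x end. Origin: centre of its underside.
- spray: Loose bystander: upright bottle, 56 mm across, 150 mm high, standing left of the shelf. Origin: centre of its underside.
- jar: Loose bystander: jar, 64 mm across, 85 mm high, at the far left. Origin: centre of its underside.
- tin: Loose bystander: can, 72 mm across, 70 mm high, standing on the shelf's deck. Origin: centre of its underside.
- brush: Loose bystander: hand brush lying on the counter right of the shelf. Origin: its underside, near the middle.
- soap: Loose bystander: bar of soap 75 x 50 x 28 mm, on the near left of the counter. Origin: centre of its underside.
Mind the look-alikes: they are no part of the job. Leave any green look-alike of the tub alone.

How it is judged:
By the outcome, as a careful person would: the job done as asked, in the order asked, and still so for the second after the job is handed in, with the robot touching nothing.
It also fails if it takes over 72 s, if anything falls off the work surface, if the arm or the gripper's body presses on something with over 40 N, if the wrist force passes 120 N, or if a joint passes its speed limit or range.

## Working session

There is one attempt and no reset: what is moved stays moved. The work goes in short steps, Python scripts to look and compute and a tool call to move; the robot and the scene stay as the last step left them, time stands still between calls to the robot, and variables do not carry over. Pictures are saved under pics/ and viewed, at most 10 in all, crops included, and the job is handed in when it is done.

Besides the shell and the picture viewer there is one more tool, called after "Request:" by a JSON object that holds its "name" and its "arguments", one argument or row to a line. play_rows: Moves the arm, as the interface text tells. Its arguments: {"type":"object","properties":{"dp":{"type":"array"},"rot":{"type":"array"},"fingers":{"type":"number"},"grip_force":{"type":"number"}},"required":["dp","rot"]}

```bash
mkdir -p pics; ls; python3 - <<'E'
from rig import telemetry, optics, r
import cv2
s=telemetry.sense(); print(s)
for n in ("top","side"):
    f=optics.grab_frame(n); cv2.imwrite(f"pics/{n}1.png",f["color"][:,:,::-1]); print(n,f["mtx"].tolist(),f["R"].tolist(),f["t"].tolist())
E
```

```text
pics
{'clock': 0.0, 'qpos': array([ 1.27058302e+00,  3.53644646e-01,  1.63418085e+00,  1.10281424e-05,
        1.15520122e+00, -2.40996070e-03]), 'qvel': array([-9.58816436e-04, -3.13078902e-04, -9.46207443e-04, -3.56423980e-05,
        4.49107033e-04,  6.09206346e-04]), 'joint_efforts': array([-1.45331628e-04, -6.05238032e+01, -3.42078602e+01,  5.73000420e-05,
        8.99875537e-03,  1.74598597e-05]), 'eef_pos': array([183.24162135, 597.0070903 , 230.54388557]), 'tcp_rot': array([-3.14015862e+00, -1.35389900e-05,  2.84378484e+00]), 'contact_force': array([ 0.56711838,  0.5665464 , -0.23142443]), 'wrist_torque': array([ 0.00522141, -0.0044252 ,  0.0220281 ]), 'grasp_force': 0.0, 'opening': 1.0015664284338777}
top [[380.09660269840884, 0.0, 318.340188938352], [0.0, 380.09660269840884, 200.82212455600117], [0.0, 0.0, 1.0]] [[-0.022241615268213593, -0.9992810048321804, -0.030704786790471533], [-0.9963464704163254, 0.024688434181451183, -0.08175690861693924], [0.08245617890243986, 0.028774200236595663, -0.9961792127732605]] [92.63645774392862, 556.6467983708757, 1143.333456232946]
side [[482.5197667233542, 0.0, 318.375902131664], [0.0, 482.5197667233542, 204.01250718491664], [0.0, 0.0, 1.0]] [[0.9758398877155994, -0.21843683024362412, 0.0046759743716885275], [-0.14358198078932724, -0.6572725860392163, -0.7398492835935804], [0.16468372213373067, 0.7213030561660189, -0.6727563993227719]] [-512.6458490482445, 196.20907830718292, 1139.6139382019678]
```

View pics/top1.png

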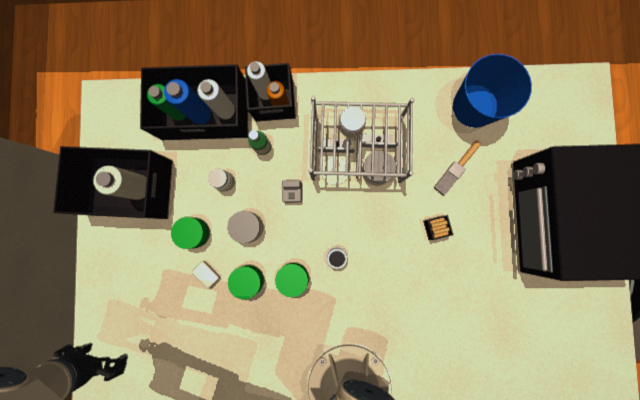

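View pics/side1.png

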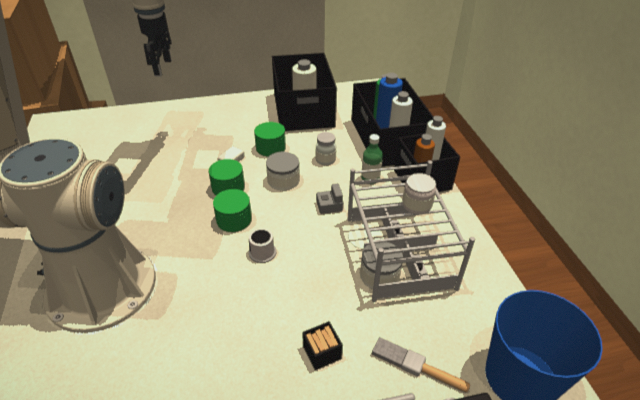

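The top view shows the tub at (245,227), with green look-alikes at (190,233), (246,283) and (292,280). The charger is at (291,191), the socket at (337,258) and the peg box at (438,228). The rack is around (361,140), with the stored tub in the right bay at (380,165), so the left bay is free.

```bash
cat > h.py <<'E'
import numpy as np, cv2
from rig import telemetry, optics, r
def ray(f,u,v,z):
    R,t,K=np.array(f["R"]),np.array(f["t"]),np.array(f["mtx"])
    d=R.T@np.linalg.inv(K)@np.array([u,v,1.]); c=-R.T@t
    return (c+d*(z-c[2])/d[2])[:2]
def proj(f,X):
    p=np.array(f["R"])@np.array(X,float)+f["t"]; q=np.array(f["mtx"])@p; return q[:2]/q[2]
E
python3 - <<'E'
from h import *
f=optics.grab_frame("top"); c=f["color"]; g=optics.grab_frame("side")
a=cv2.resize(c[85:300,150:460],None,fx=2.5,fy=2.5,interpolation=cv2.INTER_CUBIC)
cv2.imwrite("pics/topc.png",a[:,:,::-1])
b=cv2.resize(g["color"][120:310,200:480],None,fx=2.8,fy=2.8,interpolation=cv2.INTER_CUBIC)
cv2.imwrite("pics/sidec.png",b[:,:,::-1])
for n,u,v,z in [("tub",245,226,70),("g1",190,232,70),("g2",246,282,70),("g3",292,279,70),("charger",291,191,40),("socket",337,258,58),("peg",438,228,55),("spray",257,135,150),("jar",220,179,85),("soap",205,274,28)]:
    print(n,ray(f,u,v,z).round())
E
```

```text
tub [486. 296.]
g1 [472. 460.]
g2 [323. 295.]
g3 [329. 160.]
charger [589. 162.]
socket [386.  27.]
peg [ 467. -272.]
spray [737. 243.]
jar [625. 366.]
soap [344. 429.]
```

View pics/topc.png

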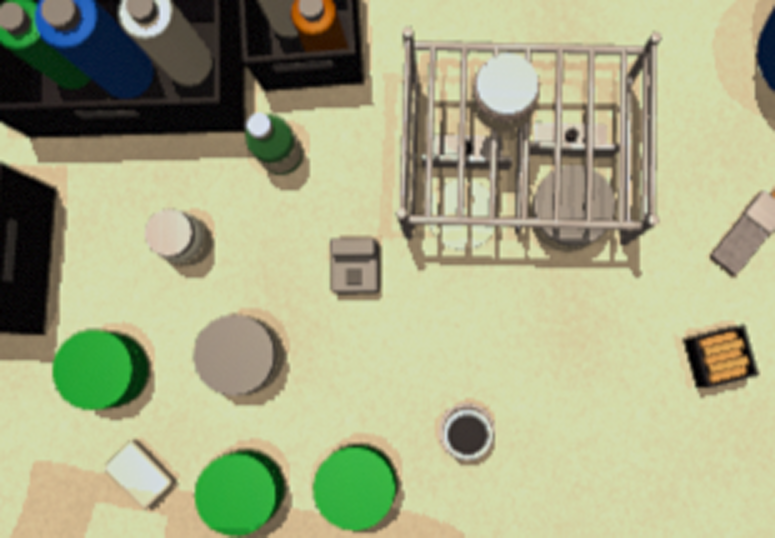

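View pics/sidec.png

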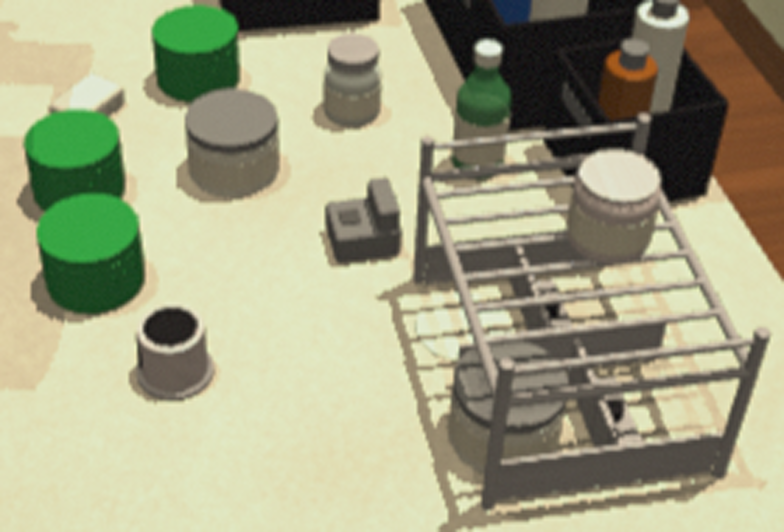

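The top crop shows the rack post tops at about (408,36), (655,39), (404,217) and (651,222). It also shows the left bay's stop bar at y≈160, the liner at (463,213), the charger at x 331–379, y 237–294, and the socket at (467,434). The side crop confirms that the left bay is empty apart from the liner, and that the stored tub is in the right bay.

```bash
python3 - <<'E'
from h import *
f=optics.grab_frame("top"); g=optics.grab_frame("side")
T=lambda x,y,z: ray(f,150+(x+.5)/2.5-.5,85+(y+.5)/2.5-.5,z)
S=lambda x,y,z: ray(g,200+(x+.5)/2.8-.5,120+(y+.5)/2.8-.5,z)
P={"FL":T(404,216,175),"FR":T(652,220,175),"BL":T(408,35,175),"BR":T(655,38,175)}
print({k:v.round(1) for k,v in P.items()})
print("side posts",S(427,141,175),S(506,362,175),S(643,118,175),S(761,335,175))
fr=(P["FL"]+P["FR"])/2; bk=(P["BL"]+P["BR"])/2; d=bk-fr; e=P["FL"]-P["FR"]+P["BL"]-P["BR"]
yaw=(np.arctan2(d[1],d[0])+np.arctan2(-e[0],e[1]))/2
o=(fr+bk)/2-100*np.array([np.cos(yaw),np.sin(yaw)])
print("origin",o,"yaw",yaw,np.degrees(yaw),np.linalg.norm(d),np.linalg.norm(e)/2)
Rz=np.array([[np.cos(yaw),-np.sin(yaw)],[np.sin(yaw),np.cos(yaw)]])
print("bayL",o+Rz@[0,65]); rk=lambda p:Rz.T@(p-o)
print("stored rack",rk(T(573,205,70)),"stopL front-top",rk(T(465,160,52)),rk(T(465,166,52)),"stopR",rk(T(570,150,52)))
print("liner",rk(T(465,213,0)), T(465,213,0))
print("charger corners",[T(x,y,35).round() for x,y in((331,294),(379,292))],[T(x,y,60).round() for x,y in((331,237),(378,237))])
print("socket",T(467,434,58),"tub",T(237,354,70), "g3",T(355,487,70),"side tub",S(233,121,70),"side socket",S(171,328,58))
E
```

```text
{'FL': array([626.9,  92.3]), 'FR': array([ 615.4, -172.6]), 'BL': array([826.7,  83.8]), 'BR': array([ 814.5, -184.2])}
side posts [630.5236262   91.46437142] [ 616.80076978 -174.5939247 ] [829.87558433  82.26602675] [ 813.38051857 -189.60599223]
origin [621.00180128 -40.4093942 ] yaw -0.04749308890667377 -2.721153550391996 199.69263148946627 266.73384392181134
bayL [624.08769167  24.51731279]
stored rack [ 33.63902689 -61.28696756] stopL front-top [89.29798487 67.34485316] [81.92857746 67.186336  ] stopR [103.89126684 -59.11081938]
liner [33.03175702 65.36587046] [657.09957236  23.31458022]
charger corners [array([556., 190.]), array([557., 131.])] [array([623., 186.]), array([621., 129.])]
socket [384.94240658  28.89403296] tub [484.83245407 297.91458336] g3 [327.31554297 160.7850551 ] side tub [486.28548865 292.92421948] side socket [386.16977472  26.46363158]
```

```bash
cat >> h.py <<'E'
from scipy.spatial.transform import Rotation as Ro
def plan(ws):
    """ws: (x,y,z,heading deg,lean deg) TCP targets -> rows relative to present pose"""
    s=telemetry.sense(); p=s["eef_pos"]; R0=Ro.from_euler("xyz",s["tcp_rot"])
    D=[];A=[]
    for x,y,z,h,l in ws:
        Rt=Ro.from_euler("z",h+180,degrees=True)*Ro.from_euler("x",180,degrees=True)*Ro.from_euler("y",-l,degrees=True)
        D.append((R0.inv().apply(np.array([x,y,z])-p)/40).round(2).tolist())
        A.append(np.degrees((R0.inv()*Rt).as_rotvec()/6).round(2).tolist())
    print('dp',D,'rot',A, 'F',s["contact_force"].round(1),'t',round(s["clock"],2))
E
python3 -c "
from h import *
plan([(485,380,150,-90,0)])"
```

```text
dp [[-8.8, -2.98, 2.03]] rot [[-0.0, 0.0, 12.16]] F [-0.3 -0.1 -0.4] t 0.3
```

Request:
{"name": "play_rows", "arguments": {
  "dp": [
    [-1.7, -0.6, 0.4],
    [-2.6, -0.9, 0.6],
    [-3.5, -1.2, 0.8],
    [-4.4, -1.5, 1.0],
    [-4.8, -1.6, 1.1]
  ],
  "rot": [
    [0, 0, 1.1],
    [0, 0, 2.2],
    [0, 0, 3.3],
    [0, 0, 4.4],
    [0, 0, 5.5]
  ],
  "fingers": 0.7
}}

```text
clock: 0.72
eef_pos: [349.3, 478.6, 187.0]
tcp_rot: [3.141, 0.0, 2.263]
contact_force: [0.4, 1.0, -0.3]
opening: 0.698
grasp_force: 0.0
```

```bash
python3 -c "
from h import *
s=telemetry.sense(); print(s['eef_pos'],s['tcp_rot'],s['opening'])
plan([(485,380,150,-90,0)])"
```

```text
[349.33716421 478.57383224 187.04024587] [3.14140338e+00 4.20832275e-05 2.26262833e+00] 0.6982749219654076
dp [[-4.06, 1.04, 0.93]] rot [[0.0, -0.0, 6.61]] F [ 0.4  1.  -0.3] t 0.72
```

Request:
{"name": "play_rows", "arguments": {
  "dp": [
    [-0.9, 0.2, 0.2],
    [-1.8, 0.5, 0.4],
    [-2.7, 0.7, 0.6],
    [-3.5, 0.9, 0.8],
    [-4.06, 1.04, 0.93]
  ],
  "rot": [
    [0, 0, 1.1],
    [0, 0, 2.2],
    [0, 0, 3.3],
    [0, 0, 4.4],
    [0, 0, 5.5]
  ]
}}

```text
clock: 1.13
eef_pos: [486.3, 380.0, 149.3]
tcp_rot: [-3.142, 0.001, 1.685]
contact_force: [0.3, 0.4, 0.4]
opening: 0.695
grasp_force: 0.0
```

```bash
python3 -c "
from h import *
s=telemetry.sense(); print(s['eef_pos'],s['tcp_rot'],s['opening'])
f=optics.grab_frame('wrist'); cv2.imwrite('pics/w1.png',f['color'][:,:,::-1])
plan([(485,378,150,-90,0),(485,378,19,-90,0)])"
```

```text
[486.31455808 379.97793511 149.31007608] [-3.14152581e+00  6.44936290e-04  1.68492228e+00] 0.6952583977904161
dp [[0.0, -0.09, -0.04], [0.01, -0.09, 3.24]] rot [[0.01, 0.02, 1.0], [0.01, 0.02, 1.0]] F [ 1.6 -1.8  0.4] t 1.18
```

View pics/w1.png

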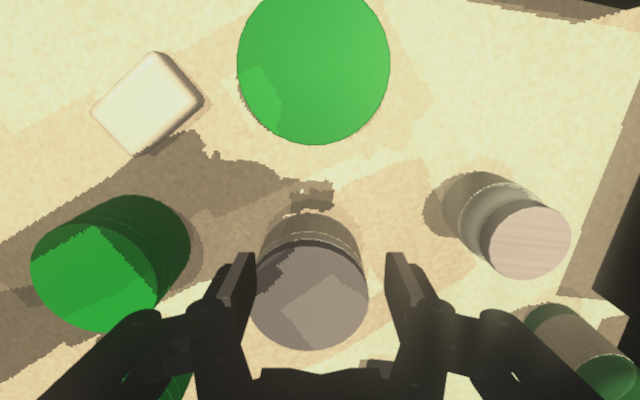

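The wrist view shows the tub centred between the fingers at about (312,270), with the spot under the fingertips clear.

Request:
{"name": "play_rows", "arguments": {
  "dp": [
    [0, -0.05, 0.8],
    [0, -0.09, 1.7],
    [0, -0.09, 2.5],
    [0, -0.09, 3.0],
    [0, -0.09, 3.2]
  ],
  "rot": [
    [0, 0, 0.5],
    [0, 0, 1.0],
    [0, 0, 1.0],
    [0, 0, 1.0],
    [0, 0, 1.0]
  ]
}}

```text
clock: 1.6
eef_pos: [478.9, 380.4, 18.8]
tcp_rot: [-3.138, 0.003, 1.588]
contact_force: [-0.9, -0.5, 0.6]
opening: 0.702
grasp_force: 0.0
```

```bash
python3 -c "
from h import *
s=telemetry.sense(); print(s['eef_pos'],s['tcp_rot'])
plan([(485,368,19,-90,0),(485,358,19,-90,2),(485,349,19,-90,4),(485,343,19,-90,6),(485,338,19,-90,8)])"
```

```text
[478.85439861 380.40037586  18.7983462 ] [-3.13770026e+00  2.93623164e-03  1.58763243e+00]
dp [[-0.31, 0.15, -0.0], [-0.56, 0.14, -0.0], [-0.79, 0.14, -0.0], [-0.94, 0.14, -0.0], [-1.06, 0.14, -0.0]] rot [[-0.04, 0.03, 0.16], [-0.03, -0.3, 0.16], [-0.03, -0.64, 0.16], [-0.03, -0.97, 0.16], [-0.03, -1.3, 0.16]] F [-0.9 -0.5  0.6] t 1.6
```

Request:
{"name": "play_rows", "arguments": {
  "dp": [
    [-0.31, 0.15, 0],
    [-0.56, 0.15, 0],
    [-0.79, 0.15, 0],
    [-0.94, 0.15, 0],
    [-1.06, 0.15, 0]
  ],
  "rot": [
    [0, 0, 0.16],
    [0, -0.3, 0.16],
    [0, -0.64, 0.16],
    [0, -0.97, 0.16],
    [0, -1.3, 0.16]
  ]
}}

```text
clock: 2.02
eef_pos: [488.5, 339.3, 23.9]
tcp_rot: [3.139, 0.136, 1.569]
contact_force: [-1.0, 2.3, -2.3]
opening: 0.699
grasp_force: 1.7
```

```bash
python3 -c "
from h import *
s=telemetry.sense(); print(s['eef_pos'],s['tcp_rot'])
plan([(485,330-9*i,19,-90,10) for i in range(5)])"
```

```text
[488.53559525 339.32478769  23.85117181] [3.13853838 0.13589666 1.56852491]
dp [[-0.21, -0.09, 0.15], [-0.44, -0.09, 0.18], [-0.66, -0.09, 0.21], [-0.88, -0.09, 0.24], [-1.11, -0.09, 0.27]] rot [[0.03, -0.37, -0.02], [0.03, -0.37, -0.02], [0.03, -0.37, -0.02], [0.03, -0.37, -0.02], [0.03, -0.37, -0.02]] F [-1.   2.3 -2.3] t 2.02
```

Request:
{"name": "play_rows", "arguments": {
  "dp": [
    [-0.2, -0.09, 0.12],
    [-0.44, -0.09, 0.15],
    [-0.66, -0.09, 0.18],
    [-0.85, -0.09, 0.22],
    [-0.95, -0.09, 0.24]
  ],
  "rot": [
    [0, -0.3, 0],
    [0, -0.3, 0],
    [0, -0.3, 0],
    [0, -0.3, 0],
    [0, -0.3, 0]
  ]
}}

```text
clock: 2.43
eef_pos: [486.3, 301.9, 20.3]
tcp_rot: [3.136, 0.163, 1.569]
contact_force: [-0.6, 8.4, 6.4]
opening: 0.696
grasp_force: 4.8
```

```bash
cat >> h.py <<'E'
def tub(n="top"):
    """lid centre of the tub seen from above (grey, not green, 1200+ px blob)"""
    f=optics.grab_frame(n); s=telemetry.sense(); p=s["eef_pos"]
    print("tcp",p.round(1),s["tcp_rot"].round(3),"F",s["contact_force"].round(1),"op",round(s["opening"],2))
    return f
E
python3 -c "
from h import *
f=tub(); cv2.imwrite('pics/t2.png',cv2.resize(f['color'][150:300,180:420],None,fx=3,fy=3,interpolation=cv2.INTER_CUBIC)[:,:,::-1])
plan([(485,295-10*i,19,-90,10) for i in range(5)])"
```

```text
tcp [486.2 301.3  20.3] [3.136 0.164 1.569] F [1.  3.1 4. ] op 0.7
dp [[-0.15, -0.03, 0.06], [-0.4, -0.03, 0.1], [-0.64, -0.03, 0.14], [-0.89, -0.03, 0.18], [-1.14, -0.03, 0.22]] rot [[0.05, -0.1, -0.02], [0.05, -0.1, -0.02], [0.05, -0.1, -0.02], [0.05, -0.1, -0.02], [0.05, -0.1, -0.02]] F [1.  3.1 4. ] t 2.48
```

View pics/t2.png

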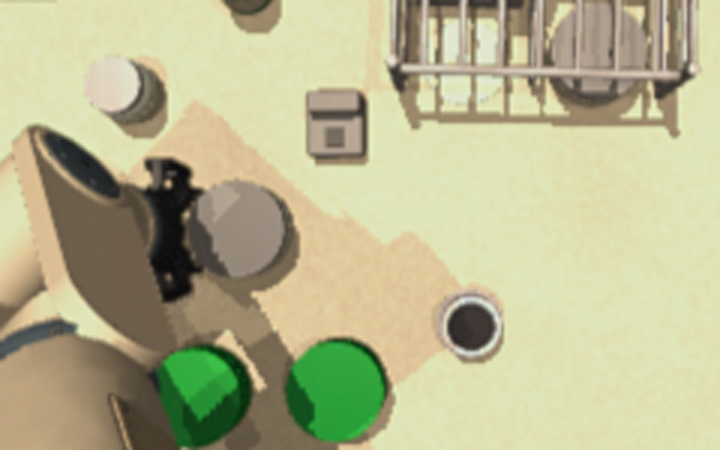

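The top crop shows the tub cradled by the fingers, with its lid at (238,229), about 47 mm ahead of the TCP. The way to the left bay between the charger (335,125) and the socket (470,325) is clear.

```bash
cat >> h.py <<'E'
PSI=-2.7
def path(s):
    C=np.array([578,119.]); r0=92; L=r0*np.radians(90+PSI)
    if s<135: return np.array([486,254-s]),-90
    if s<135+L:
        a=np.pi+(s-135)/r0; return C+r0*np.array([np.cos(a),np.sin(a)]),np.degrees(a)-270
    a=np.radians(270+PSI); b=np.radians(PSI)
    return C+r0*np.array([np.cos(a),np.sin(a)])+(s-135-L)*np.array([np.cos(b),np.sin(b)]),PSI
def go(ss,lean,z=19,off=47):
    ws=[]
    for i,s in enumerate(ss):
        c,h=path(s); l=lean[i] if isinstance(lean,(list,tuple)) else lean
        p=c-off*np.array([np.cos(np.radians(h)),np.sin(np.radians(h))]); ws.append((*p,z,h,l))
    st=telemetry.sense(); print('tcp',st['eef_pos'].round(1),'tgt',np.round(ws[0],0),np.round(ws[-1],0)); plan(ws)
E
python3 -c "
from h import *
go([8,20,32,44,54],10)"
```

```text
tcp [486.2 301.3  20.3] tgt [486. 293.  19. -90.  10.] [486. 247.  19. -90.  10.]
dp [[-0.2, -0.0, 0.07], [-0.5, -0.0, 0.11], [-0.79, -0.0, 0.16], [-1.09, -0.0, 0.21], [-1.34, -0.0, 0.25]] rot [[0.05, -0.1, -0.02], [0.05, -0.1, -0.02], [0.05, -0.1, -0.02], [0.05, -0.1, -0.02], [0.05, -0.1, -0.02]] F [1.  3.1 4. ] t 2.48
```

Request:
{"name": "play_rows", "arguments": {
  "dp": [
    [-0.2, 0, 0.05],
    [-0.5, 0, 0.1],
    [-0.8, 0, 0.15],
    [-1.1, 0, 0.2],
    [-1.35, 0, 0.24]
  ],
  "rot": [
    [0, -0.1, 0],
    [0, -0.1, 0],
    [0, -0.1, 0],
    [0, -0.1, 0],
    [0, -0.1, 0]
  ]
}}

```text
clock: 2.9
eef_pos: [486.5, 247.0, 19.8]
tcp_rot: [3.135, 0.174, 1.569]
contact_force: [0.9, 7.8, 5.5]
opening: 0.704
grasp_force: 4.8
```

```bash
python3 -c "
from h import *
go([62,74,86,98,108],10)"
```

```text
tcp [486.5 247.   19.8] tgt [486. 239.  19. -90.  10.] [486. 193.  19. -90.  10.]
dp [[-0.19, -0.01, 0.06], [-0.49, -0.01, 0.11], [-0.79, -0.01, 0.16], [-1.08, -0.01, 0.21], [-1.33, -0.01, 0.25]] rot [[0.06, -0.01, -0.02], [0.06, -0.01, -0.02], [0.06, -0.01, -0.02], [0.06, -0.01, -0.02], [0.06, -0.01, -0.02]] F [0.9 7.8 5.5] t 2.9
```

Request:
{"name": "play_rows", "arguments": {
  "dp": [
    [-0.2, 0, 0.05],
    [-0.5, 0, 0.1],
    [-0.8, 0, 0.15],
    [-1.1, 0, 0.2],
    [-1.33, 0, 0.24]
  ],
  "rot": [
    [0.05, 0, 0],
    [0.05, 0, 0],
    [0.05, 0, 0],
    [0.05, 0, 0],
    [0.05, 0, 0]
  ]
}}

```text
clock: 3.32
eef_pos: [486.0, 192.1, 19.3]
tcp_rot: [3.141, 0.175, 1.569]
contact_force: [-0.7, 7.8, 5.3]
opening: 0.702
grasp_force: 4.9
```

```bash
python3 -c "
from h import *
go([117,127,137,147,157],10)"
```

```text
tcp [486.  192.1  19.3] tgt [486. 184.  19. -90.  10.] [477. 143.  19. -76.  10.]
dp [[-0.2, 0.0, 0.04], [-0.44, 0.0, 0.09], [-0.69, -0.02, 0.13], [-0.95, -0.13, 0.18], [-1.21, -0.21, 0.22]] rot [[0.0, 0.01, -0.02], [0.0, 0.01, -0.02], [-0.03, 0.01, -0.22], [-0.21, 0.01, -1.24], [-0.4, 0.01, -2.27]] F [-0.7  7.8  5.3] t 3.32
```

Request:
{"name": "play_rows", "arguments": {
  "dp": [
    [-0.2, 0, 0.04],
    [-0.44, 0, 0.09],
    [-0.69, -0.02, 0.13],
    [-0.95, -0.13, 0.18],
    [-1.21, -0.21, 0.22]
  ],
  "rot": [
    [0, 0, 0],
    [0, 0, 0],
    [-0.03, 0, -0.22],
    [-0.2, 0, -1.24],
    [-0.4, 0, -2.27]
  ]
}}

```text
clock: 3.73
eef_pos: [477.6, 143.1, 19.0]
tcp_rot: [3.142, 0.176, 1.815]
contact_force: [-0.8, 4.9, 4.5]
opening: 0.701
grasp_force: 4.0
```

```bash
python3 -c "
from h import *
go([163,172,181,190,198],10)"
```

```text
tcp [477.6 143.1  19. ] tgt [476. 136.  19. -73.  10.] [477.  97.  19. -51.  10.]
dp [[-0.15, -0.08, 0.03], [-0.39, -0.17, 0.07], [-0.63, -0.23, 0.11], [-0.87, -0.27, 0.15], [-1.09, -0.29, 0.19]] rot [[-0.1, 0.01, -0.57], [-0.26, 0.01, -1.49], [-0.43, 0.01, -2.41], [-0.59, 0.01, -3.33], [-0.73, 0.01, -4.14]] F [-0.8  4.9  4.5] t 3.73
```

Request:
{"name": "play_rows", "arguments": {
  "dp": [
    [-0.15, -0.08, 0.03],
    [-0.39, -0.17, 0.07],
    [-0.63, -0.23, 0.11],
    [-0.87, -0.27, 0.15],
    [-1.09, -0.29, 0.19]
  ],
  "rot": [
    [-0.1, 0, -0.57],
    [-0.26, 0, -1.49],
    [-0.43, 0, -2.41],
    [-0.59, 0, -3.33],
    [-0.73, 0, -4.14]
  ]
}}

```text
clock: 4.15
eef_pos: [475.0, 96.3, 18.8]
tcp_rot: [-3.138, 0.175, 2.256]
contact_force: [-3.3, 5.3, 5.6]
opening: 0.698
grasp_force: 4.0
```

```bash
python3 -c "
from h import *
go([204,212,221,230,238],10)
f=optics.grab_frame('top');cv2.imwrite('pics/t3.png',cv2.resize(f['color'][100:300,220:460],None,fx=3,fy=3,interpolation=cv2.INTER_CUBIC)[:,:,::-1])"
```

```text
tcp [475.   96.3  18.8] tgt [479.  91.  19. -47.  10.] [496.  57.  19. -26.  10.]
dp [[-0.16, -0.02, 0.02], [-0.37, -0.1, 0.06], [-0.61, -0.17, 0.1], [-0.86, -0.21, 0.15], [-1.08, -0.23, 0.19]] rot [[-0.14, 0.01, -0.61], [-0.29, 0.01, -1.43], [-0.45, 0.0, -2.35], [-0.61, 0.0, -3.27], [-0.76, 0.0, -4.08]] F [-3.3  5.3  5.6] t 4.15
```

View pics/t3.png

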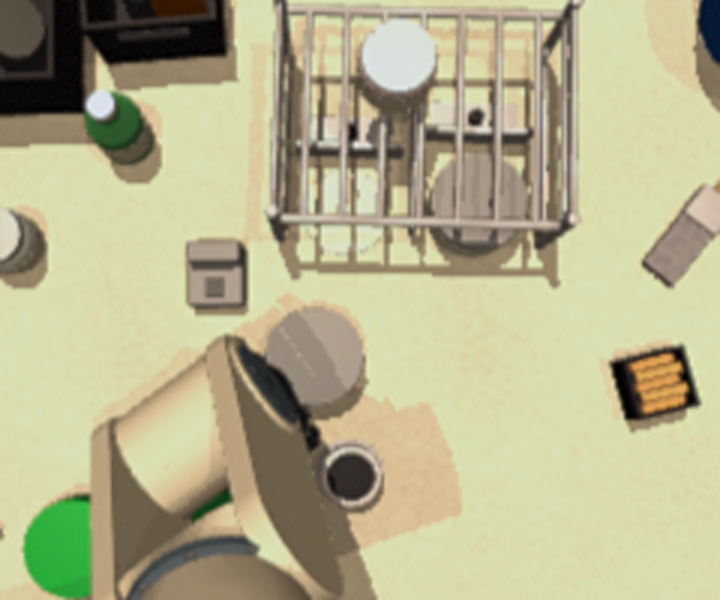

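The top crop shows the tub lid at (314,360), clear of both the charger (216,275) and the socket (350,475), and on its way to the left bay. The liner is at (350,210).

Request:
{"name": "play_rows", "arguments": {
  "dp": [
    [-0.16, -0.03, 0.02],
    [-0.37, -0.1, 0.06],
    [-0.61, -0.17, 0.1],
    [-0.86, -0.21, 0.15],
    [-1.08, -0.23, 0.19]
  ],
  "rot": [
    [-0.14, 0, -0.61],
    [-0.29, 0, -1.43],
    [-0.45, 0, -2.35],
    [-0.61, 0, -3.27],
    [-0.76, 0, -4.08]
  ]
}}

```text
clock: 4.62
eef_pos: [494.6, 56.1, 18.2]
tcp_rot: [-3.14, 0.173, 2.688]
contact_force: [-5.1, 2.9, 3.7]
opening: 0.702
grasp_force: 3.4
```

```bash
python3 -c "
from h import *
f=optics.grab_frame('top'); print('prev tub',ray(f,324.7,219.8,70))
go([244,252,260,268,275],10)"
```

```text
prev tub [498.50172283  60.76271936]
tcp [495.4  55.2  18.3] tgt [500.  51.  19. -22.  10.] [527.  29.  19.  -3.  10.]
dp [[-0.14, -0.04, 0.01], [-0.35, -0.12, 0.04], [-0.56, -0.18, 0.08], [-0.78, -0.22, 0.12], [-0.97, -0.24, 0.15]] rot [[-0.12, -0.01, -0.57], [-0.26, -0.01, -1.39], [-0.4, -0.01, -2.2], [-0.55, -0.01, -3.02], [-0.67, -0.01, -3.74]] F [-1.9 -1.3 -0.5] t 4.67
```

Request:
{"name": "play_rows", "arguments": {
  "dp": [
    [-0.14, -0.04, 0.01],
    [-0.35, -0.12, 0.04],
    [-0.56, -0.18, 0.08],
    [-0.78, -0.22, 0.12],
    [-0.97, -0.24, 0.15]
  ],
  "rot": [
    [-0.12, 0, -0.57],
    [-0.26, 0, -1.39],
    [-0.4, 0, -2.2],
    [-0.55, 0, -3.02],
    [-0.67, 0, -3.74]
  ]
}}

```text
clock: 5.08
eef_pos: [525.2, 30.4, 18.5]
tcp_rot: [3.141, 0.171, 3.083]
contact_force: [-3.2, 1.0, -1.1]
opening: 0.696
grasp_force: 1.8
```

```bash
cat >> h.py <<'E'
def lid(guess,r=48):
    """fit a circle to the lid's edge points in the top view, near a world guess; lid grey = low saturation"""
    f=optics.grab_frame("top"); c=f["color"]; u,v=proj(f,[*guess,70]); 
    hsv=cv2.cvtColor(c,cv2.COLOR_RGB2HSV); m=((hsv[...,1]<55)&(hsv[...,2]>60)).astype(np.uint8)
    w=np.zeros_like(m); cv2.circle(w,(int(round(u)),int(round(v))),22,1,-1); m&=w
    m=cv2.morphologyEx(m,cv2.MORPH_OPEN,np.ones((3,3),np.uint8))
    k=max(cv2.findContours(m,cv2.RETR_EXTERNAL,cv2.CHAIN_APPROX_NONE)[0],key=cv2.contourArea)
    (a,b),q=cv2.minEnclosingCircle(k); print("lid px",round(a,1),round(b,1),round(q,1),"area",cv2.contourArea(k),"world",ray(f,a,b,70).round(1)); return f
E
python3 -c "
from h import *
s=telemetry.sense();p=s['eef_pos'];h=s['tcp_rot'][2]-np.pi
f=lid(p[:2]+45*np.array([np.cos(h),np.sin(h)]))
cv2.imwrite('pics/t4.png',cv2.resize(f['color'][100:260,270:430],None,fx=3.5,fy=3.5,interpolation=cv2.INTER_CUBIC)[:,:,::-1])
go([280,286,292,298,304],[12,15,19,23,27])"
```

```text
lid px 335.0 191.8 18.8 area 688.5 world [580.4  28.4]
tcp [527.   30.   18.8] tgt [532.  29.  19.  -3.  12.] [556.  28.  19.  -3.  27.]
dp [[-0.11, -0.02, 0.02], [-0.26, -0.01, 0.04], [-0.41, -0.01, 0.07], [-0.56, -0.01, 0.09], [-0.7, -0.01, 0.12]] rot [[-0.0, -0.35, -0.05], [-0.01, -0.85, -0.05], [-0.01, -1.51, -0.05], [-0.01, -2.18, -0.05], [-0.01, -2.85, -0.05]] F [-1.4 -0.8 -1.7] t 5.13
```

View pics/t4.png

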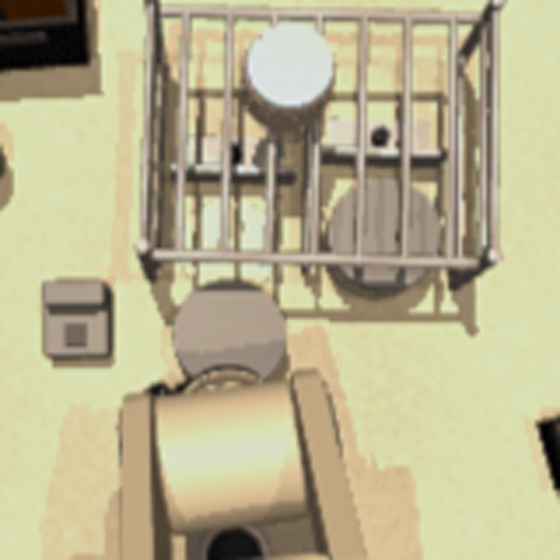

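The lid is at crop (230,337), in line with the left bay and clear of the charger. Next I lean the tool forward as it goes in.

Request:
{"name": "play_rows", "arguments": {
  "dp": [
    [-0.11, -0.02, 0.02],
    [-0.26, -0.01, 0.04],
    [-0.41, -0.01, 0.07],
    [-0.56, -0.01, 0.09],
    [-0.7, -0.01, 0.11]
  ],
  "rot": [
    [0, -0.35, -0.05],
    [0, -0.85, -0.05],
    [0, -1.51, -0.05],
    [0, -2.18, -0.05],
    [0, -2.85, -0.05]
  ]
}}

```text
clock: 5.55
eef_pos: [548.4, 22.6, 21.1]
tcp_rot: [-3.123, 0.383, 3.082]
contact_force: [-1.9, 0.8, -2.4]
opening: 0.702
grasp_force: 1.5
```

```bash
python3 -c "
from h import *
f=optics.grab_frame('top'); print('prev tub',ray(f,335.7,196.4,70))
go([308,313,318,323,328],[30,33,36,38,40],z=20)"
```

```text
prev tub [566.69649727  26.69922622]
tcp [549.4  21.9  21.7] tgt [560.  28.  20.  -3.  30.] [579.  27.  20.  -3.  40.]
dp [[-0.21, 0.16, 0.13], [-0.33, 0.17, 0.17], [-0.44, 0.17, 0.22], [-0.56, 0.17, 0.27], [-0.67, 0.17, 0.31]] rot [[-0.24, -1.32, -0.09], [-0.24, -1.82, -0.08], [-0.25, -2.32, -0.08], [-0.25, -2.65, -0.07], [-0.25, -2.98, -0.07]] F [-1.4 -0.2 -1.3] t 5.6
```

Request:
{"name": "play_rows", "arguments": {
  "dp": [
    [0, 0, 0],
    [0, 0, 0]
  ],
  "rot": [
    [0, 0, 0],
    [0, 0, 0]
  ]
}}

```text
clock: 5.77
eef_pos: [549.9, 22.3, 21.7]
tcp_rot: [-3.122, 0.383, 3.085]
contact_force: [-3.3, 0.1, -0.6]
opening: 0.7
grasp_force: 1.2
```

```bash
python3 -c "
from h import *
s=telemetry.sense(); print(s['qpos'].round(3),s['qvel'].round(3),s['tcp_rot'])
go([308,313,318,323,328],[30,33,36,38,40],z=20)"
```

```text
[ 0.082  0.452  2.211 -0.611  0.124 -0.834] [-0.002  0.003 -0.     0.014  0.001 -0.015] [-3.12202534  0.38322536  3.08525182]
tcp [549.9  22.3  21.7] tgt [560.  28.  20.  -3.  30.] [579.  27.  20.  -3.  40.]
dp [[-0.2, 0.15, 0.12], [-0.32, 0.15, 0.17], [-0.43, 0.16, 0.22], [-0.55, 0.16, 0.26], [-0.66, 0.16, 0.31]] rot [[-0.23, -1.34, -0.07], [-0.23, -1.84, -0.06], [-0.23, -2.34, -0.05], [-0.23, -2.67, -0.05], [-0.23, -3.01, -0.05]] F [-3.3  0.1 -0.6] t 5.77
```

```bash
cat >> h.py <<'E'
def go2(xs,lean,z=20,h=2,off=44):
    "xs: TCP x targets, tub kept on the bay's middle line"
    ws=[]
    for x,l in zip(xs,lean):
        tx=x+off; ty=24.5-(tx-624.1)*.0475; ws.append((x,ty-off*np.sin(np.radians(h)),z,h,l))
    st=telemetry.sense(); print('tcp',st['eef_pos'].round(1),st['tcp_rot'].round(3),'q',st['qpos'].round(2),'tgt',np.round(ws[-1],1)); plan(ws)
E
python3 -c "
from h import *
lid([593,25])
go2([551,555,560,565,570],[21,21,21,22,22])"
```

```text
lid px 335.7 185.0 19.6 area 896.0 world [600.5  25.9]
tcp [549.9  22.2  21.6] [-3.122  0.383  3.085] q [ 0.08  0.45  2.21 -0.61  0.12 -0.83] tgt [570.   23.4  20.    2.   22. ]
dp [[-0.01, 0.05, 0.05], [-0.1, 0.06, 0.08], [-0.22, 0.06, 0.13], [-0.33, 0.06, 0.18], [-0.45, 0.06, 0.22]] rot [[-0.51, 0.15, -0.81], [-0.51, 0.15, -0.81], [-0.51, 0.15, -0.81], [-0.51, -0.02, -0.81], [-0.51, -0.02, -0.81]] F [-2.9  0.3  0.5] t 5.82
```

Request:
{"name": "play_rows", "arguments": {
  "dp": [
    [-0.01, 0.03, 0.03],
    [-0.1, 0.05, 0.06],
    [-0.22, 0.06, 0.1],
    [-0.33, 0.06, 0.15],
    [-0.45, 0.06, 0.2]
  ],
  "rot": [
    [-0.1, 0.05, -0.2],
    [-0.2, 0.1, -0.4],
    [-0.3, 0.1, -0.6],
    [-0.4, 0.05, -0.8],
    [-0.5, 0, -0.8]
  ]
}}

```text
clock: 6.23
eef_pos: [569.3, 23.4, 20.5]
tcp_rot: [-3.141, 0.381, -3.106]
contact_force: [-4.0, 1.0, -0.6]
opening: 0.701
grasp_force: 2.4
```

```bash
python3 -c "
from h import *
go2([574,579,584,589,592],[22,23,24,24,25])"
```

```text
tcp [569.3  23.4  20.5] [-3.141  0.381 -3.106] q [ 0.04  0.47  2.17 -0.02  0.12 -1.55] tgt [592.   22.4  20.    2.   25. ]
dp [[-0.1, -0.01, 0.06], [-0.22, -0.02, 0.1], [-0.34, -0.03, 0.15], [-0.45, -0.04, 0.2], [-0.52, -0.04, 0.22]] rot [[-0.0, -0.03, 0.0], [-0.0, -0.19, 0.0], [-0.0, -0.36, 0.0], [-0.0, -0.36, 0.0], [-0.0, -0.53, 0.0]] F [-4.   1.  -0.6] t 6.23
```

Request:
{"name": "play_rows", "arguments": {
  "dp": [
    [0.2, 0, -0.08],
    [0.3, 0, -0.11],
    [0.3, 0, -0.11],
    [0.2, 0, -0.05],
    [0.2, 0, -0.05]
  ],
  "rot": [
    [0, -0.1, 0],
    [0, -0.2, 0],
    [0, -0.3, 0],
    [0, -0.4, 0],
    [0, -0.5, 0]
  ],
  "fingers": 0.35
}}

```text
clock: 6.65
eef_pos: [561.9, 23.1, 19.6]
tcp_rot: [-3.14, 0.436, -3.106]
contact_force: [-1.2, -0.8, 0.3]
opening: 0.35
grasp_force: 0.6
```

```bash
python3 -c "
from h import *
f=lid([613,25])
cv2.imwrite('pics/t5.png',cv2.resize(f['color'][100:240,280:430],None,fx=4,fy=4,interpolation=cv2.INTER_CUBIC)[:,:,::-1])
go2([563,566,569,572,575],[25]*5,off=52,z=18)"
```

```text
lid px 335.2 177.3 19.3 area 877.5 world [623.5  26.6]
tcp [561.3  23.2  19.4] [-3.141  0.436 -3.106] q [ 0.04  0.47  2.23 -0.28  0.01 -1.29] tgt [575.   22.5  18.    2.   25. ]
dp [[-0.02, -0.0, 0.05], [-0.09, -0.01, 0.08], [-0.16, -0.02, 0.11], [-0.23, -0.02, 0.14], [-0.29, -0.03, 0.18]] rot [[-0.01, -0.0, 0.0], [-0.01, -0.0, 0.0], [-0.01, -0.0, 0.0], [-0.01, -0.0, 0.0], [-0.01, -0.0, 0.0]] F [-0.1 -0.1  0.1] t 6.7
```

View pics/t5.png

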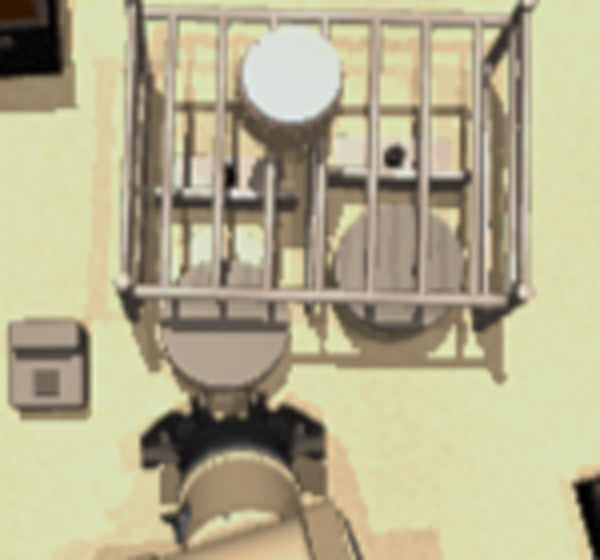

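The top crop shows the tub at about (225,327), entering the left bay with clearance on both sides. The dark front face of the left stop is at y≈188–206.

```bash
python3 -c "
from h import *
f=optics.grab_frame('top'); c=f['color']
o=np.array([621.5,-40.8]);b=-.0475;Rz=np.array([[np.cos(b),-np.sin(b)],[np.sin(b),np.cos(b)]])
rk=lambda p:(Rz.T@(p-o)).round(1)
U=280+225/4
print('tub',rk(ray(f,U,181.6,70)),'stop top',rk(ray(f,U,100+188/4,52)),'stop bottom',rk(ray(f,U,100+206/4,2)))
g=cv2.cvtColor(c,cv2.COLOR_RGB2GRAY)
for u in (329,338,343,351): print(u,[(v,int(g[v,u])) for v in range(141,158)])
"
```

```text
tub [-13.9  64.1] stop top [94.  66.2] stop bottom [90.9 65.3]
329 [(141, 210), (142, 210), (143, 212), (144, 219), (145, 221), (146, 199), (147, 204), (148, 177), (149, 107), (150, 57), (151, 61), (152, 111), (153, 131), (154, 131), (155, 137), (156, 196), (157, 214)]
338 [(141, 67), (142, 55), (143, 41), (144, 34), (145, 46), (146, 86), (147, 189), (148, 221), (149, 150), (150, 65), (151, 51), (152, 68), (153, 90), (154, 96), (155, 96), (156, 123), (157, 139)]
343 [(141, 145), (142, 110), (143, 108), (144, 100), (145, 96), (146, 96), (147, 124), (148, 186), (149, 138), (150, 65), (151, 54), (152, 79), (153, 119), (154, 132), (155, 140), (156, 196), (157, 217)]
351 [(141, 116), (142, 114), (143, 112), (144, 113), (145, 128), (146, 134), (147, 121), (148, 116), (149, 83), (150, 56), (151, 55), (152, 70), (153, 122), (154, 140), (155, 137), (156, 136), (157, 137)]
```

Request:
{"name": "play_rows", "arguments": {
  "dp": [
    [-0.02, 0, 0.02],
    [-0.09, -0.01, 0.05],
    [-0.16, -0.02, 0.1],
    [-0.23, -0.02, 0.14],
    [-0.29, -0.03, 0.17]
  ],
  "rot": [
    [0, 0, 0],
    [0, 0, 0],
    [0, 0, 0],
    [0, 0, 0],
    [0, 0, 0]
  ]
}}

```text
clock: 7.17
eef_pos: [573.9, 22.3, 17.9]
tcp_rot: [-3.14, 0.433, -3.106]
contact_force: [-6.9, 0.2, 4.8]
opening: 0.35
grasp_force: 3.7
```

```bash
cat >> h.py <<'E'
o=np.array([621.5,-40.8]);_b=-.0475;Rz=np.array([[np.cos(_b),-np.sin(_b)],[np.sin(_b),np.cos(_b)]])
rk=lambda p:(Rz.T@(p-o)).round(1)
def edge():
    "near (bottom) edge of the lid in the top view, from a bright-grey run up each column"
    f=optics.grab_frame("top"); g=cv2.cvtColor(f["color"],cv2.COLOR_RGB2GRAY).astype(int)
    print([g[v,336] for v in range(165,205)])
    return f
E
python3 -c "
from h import *
f=edge()
go2([578,583,588,593,597],[25]*5,off=50,z=18)"
```

```text
[np.int64(66), np.int64(64), np.int64(68), np.int64(86), np.int64(94), np.int64(95), np.int64(120), np.int64(175), np.int64(179), np.int64(136), np.int64(101), np.int64(95), np.int64(97), np.int64(104), np.int64(94), np.int64(85), np.int64(84), np.int64(91), np.int64(146), np.int64(166), np.int64(166), np.int64(166), np.int64(165), np.int64(165), np.int64(165), np.int64(166), np.int64(164), np.int64(128), np.int64(94), np.int64(86), np.int64(120), np.int64(130), np.int64(113), np.int64(103), np.int64(79), np.int64(45), np.int64(30), np.int64(29), np.int64(30), np.int64(32)]
tcp [574.7  22.3  18.1] [-3.14   0.434 -3.105] q [ 0.04  0.48  2.2  -0.07  0.03 -1.5 ] tgt [597.   21.7  18.    2.   25. ]
dp [[-0.07, 0.0, 0.04], [-0.19, -0.01, 0.09], [-0.3, -0.02, 0.14], [-0.41, -0.03, 0.19], [-0.5, -0.04, 0.24]] rot [[-0.01, -0.03, 0.01], [-0.01, -0.03, 0.01], [-0.01, -0.03, 0.01], [-0.01, -0.03, 0.01], [-0.01, -0.03, 0.01]] F [-4.1  0.5  1.7] t 7.22
```

Request:
{"name": "play_rows", "arguments": {
  "dp": [
    [-0.07, 0, 0.03],
    [-0.18, -0.01, 0.08],
    [-0.29, -0.02, 0.13],
    [-0.4, -0.03, 0.18],
    [-0.48, -0.04, 0.22]
  ],
  "rot": [
    [0, 0, 0],
    [0, 0, 0],
    [0, 0, 0],
    [0, 0, 0],
    [0, 0, 0]
  ]
}}

```text
clock: 7.63
eef_pos: [595.8, 21.5, 18.2]
tcp_rot: [-3.14, 0.434, -3.105]
contact_force: [-5.2, 0.4, -0.5]
opening: 0.348
grasp_force: 2.4
```

```bash
python3 -c "
from h import *
f=optics.grab_frame('top');g=cv2.cvtColor(f['color'],cv2.COLOR_RGB2GRAY).astype(int)
print([int(x) for x in g[175:200,336]])
go2([599,601,602,603,604],[25.5]*5,off=52,z=18)"
```

```text
[102, 96, 97, 104, 95, 87, 86, 93, 149, 170, 118, 82, 86, 118, 116, 104, 80, 46, 32, 30, 32, 32, 44, 76, 128]
tcp [596.8  21.5  18.4] [-3.14   0.435 -3.105] q [ 0.03  0.5   2.15 -0.01  0.05 -1.56] tgt [604.   21.2  18.    2.   25.5]
dp [[-0.05, -0.0, 0.03], [-0.09, -0.01, 0.05], [-0.11, -0.01, 0.06], [-0.14, -0.01, 0.07], [-0.16, -0.01, 0.08]] rot [[-0.01, -0.1, 0.01], [-0.01, -0.1, 0.01], [-0.01, -0.1, 0.01], [-0.01, -0.1, 0.01], [-0.01, -0.1, 0.01]] F [-2.3  0.1 -1.3] t 7.68
```

Request:
{"name": "play_rows", "arguments": {
  "dp": [
    [-0.04, 0, 0.02],
    [-0.08, 0, 0.04],
    [-0.11, -0.01, 0.055],
    [-0.14, -0.01, 0.065],
    [-0.16, -0.01, 0.075]
  ],
  "rot": [
    [0, -0.05, 0],
    [0, -0.1, 0],
    [0, -0.1, 0],
    [0, -0.1, 0],
    [0, -0.1, 0]
  ]
}}

```text
clock: 8.1
eef_pos: [603.2, 21.2, 18.3]
tcp_rot: [-3.14, 0.445, -3.105]
contact_force: [-2.6, -0.5, -2.5]
opening: 0.351
grasp_force: 1.8
```

Request:
{"name": "play_rows", "arguments": {
  "dp": [
    [-0.015, 0, 0.007],
    [-0.03, 0, 0.014],
    [-0.045, 0, 0.021]
  ],
  "rot": [
    [0, 0, 0],
    [0, 0, 0],
    [0, 0, 0]
  ]
}}

```text
clock: 8.35
eef_pos: [605.2, 21.3, 18.3]
tcp_rot: [-3.14, 0.446, -3.105]
contact_force: [-3.3, 0.0, -2.6]
opening: 0.351
grasp_force: 1.7
```

Request:
{"name": "play_rows", "arguments": {
  "dp": [
    [-0.012, 0, 0.006],
    [-0.023, 0, 0.011],
    [-0.034, 0, 0.016]
  ],
  "rot": [
    [0, 0, 0],
    [0, 0, 0],
    [0, 0, 0]
  ]
}}

```text
clock: 8.6
eef_pos: [606.7, 21.4, 18.4]
tcp_rot: [-3.14, 0.446, -3.105]
contact_force: [-2.9, -0.2, -3.1]
opening: 0.352
grasp_force: 1.7
```

Request:
{"name": "play_rows", "arguments": {
  "dp": [
    [-0.012, 0, 0.006],
    [-0.023, 0, 0.011],
    [-0.023, 0, 0.011]
  ],
  "rot": [
    [0, 0, 0],
    [0, 0, 0],
    [0, 0, 0]
  ]
}}

```text
clock: 8.85
eef_pos: [607.9, 21.4, 18.5]
tcp_rot: [-3.14, 0.446, -3.105]
contact_force: [-2.8, 0.0, -1.4]
opening: 0.35
grasp_force: 1.6
```

Request:
{"name": "play_rows", "arguments": {
  "dp": [
    [-0.012, 0, 0.006],
    [-0.023, 0, 0.011],
    [-0.023, 0, 0.011]
  ],
  "rot": [
    [0, 0, 0],
    [0, 0, 0],
    [0, 0, 0]
  ]
}}

```text
clock: 9.1
eef_pos: [608.9, 21.4, 18.5]
tcp_rot: [-3.14, 0.446, -3.105]
contact_force: [-3.6, 0.1, -2.8]
opening: 0.348
grasp_force: 1.6
```

```bash
python3 -c "
from h import *
f=optics.grab_frame('top');g=cv2.cvtColor(f['color'],cv2.COLOR_RGB2GRAY).astype(int)
s=telemetry.sense();print(s['eef_pos'].round(1),s['contact_force'].round(1),s['qpos'].round(2))
for u in (329,338,343,351): print(u,[int(x) for x in g[144:165,u]])
"
```

```text
[608.9  21.5  18.5] [-2.6 -0.4 -2.9] [ 0.03  0.51  2.13 -0.01  0.05 -1.57]
329 [219, 222, 199, 205, 177, 105, 87, 137, 155, 155, 154, 154, 155, 154, 156, 156, 155, 154, 155, 156, 154]
338 [34, 48, 88, 188, 223, 172, 153, 163, 163, 163, 163, 162, 165, 166, 167, 166, 167, 166, 167, 167, 165]
343 [100, 95, 96, 123, 186, 138, 77, 129, 158, 163, 162, 162, 163, 162, 162, 163, 157, 154, 154, 154, 154]
351 [113, 130, 134, 121, 116, 85, 57, 55, 71, 122, 140, 139, 138, 135, 125, 118, 127, 147, 164, 170, 162]
```

```bash
python3 -c "
from h import *
f=optics.grab_frame('top')
print('lid far',rk(ray(f,338,149.6,70)),'near',rk(ray(f,338,180.5,70)),'stop top',rk(ray(f,351,149.2,52)),'stop bot',rk(ray(f,351,152.3,2)))
"
```

```text
lid far [82.2 61. ] near [-10.6  59. ] stop top [88.1 21.5] stop bot [89.2 18.7]
```

Request:
{"name": "play_rows", "arguments": {
  "dp": [
    [-0.012, 0, 0.006],
    [-0.023, 0, 0.011],
    [-0.023, 0, 0.011]
  ],
  "rot": [
    [0, 0, 0],
    [0, 0, 0],
    [0, 0, 0]
  ]
}}

```text
clock: 9.45
eef_pos: [609.9, 21.5, 18.5]
tcp_rot: [-3.14, 0.446, -3.105]
contact_force: [-3.5, 0.2, -1.6]
opening: 0.35
grasp_force: 1.6
```

Request:
{"name": "play_rows", "arguments": {
  "dp": [
    [-0.012, 0, 0.006],
    [-0.023, 0, 0.011],
    [-0.023, 0, 0.011]
  ],
  "rot": [
    [0, 0, 0],
    [0, 0, 0],
    [0, 0, 0]
  ]
}}

```text
clock: 9.7
eef_pos: [610.9, 21.5, 18.5]
tcp_rot: [-3.14, 0.446, -3.105]
contact_force: [-3.0, -0.4, -2.3]
opening: 0.348
grasp_force: 1.6
```

Request:
{"name": "play_rows", "arguments": {
  "dp": [
    [-0.012, 0, 0.006],
    [-0.023, 0, 0.011],
    [-0.023, 0, 0.011]
  ],
  "rot": [
    [0, 0, 0],
    [0, 0, 0],
    [0, 0, 0]
  ]
}}

```text
clock: 9.95
eef_pos: [611.9, 21.5, 18.4]
tcp_rot: [-3.14, 0.446, -3.105]
contact_force: [-2.8, 0.1, -2.1]
opening: 0.351
grasp_force: 1.6
```

Now I go in half-millimetre steps.

Request:
{"name": "play_rows", "arguments": {
  "dp": [
    [-0.006, 0, 0.003],
    [-0.012, 0, 0.005],
    [-0.012, 0, 0.005]
  ],
  "rot": [
    [0, 0, 0],
    [0, 0, 0],
    [0, 0, 0]
  ]
}}

```text
clock: 10.2
eef_pos: [612.4, 21.6, 18.5]
tcp_rot: [-3.14, 0.446, -3.105]
contact_force: [-3.0, 0.2, -1.9]
opening: 0.351
grasp_force: 1.7
```

Request:
{"name": "play_rows", "arguments": {
  "dp": [
    [-0.006, 0, 0.003],
    [-0.012, 0, 0.005],
    [-0.012, 0, 0.005]
  ],
  "rot": [
    [0, 0, 0],
    [0, 0, 0],
    [0, 0, 0]
  ]
}}

```text
clock: 10.45
eef_pos: [612.9, 21.6, 18.5]
tcp_rot: [-3.14, 0.446, -3.105]
contact_force: [-2.9, 0.7, -2.3]
opening: 0.348
grasp_force: 1.6
```

Request:
{"name": "play_rows", "arguments": {
  "dp": [
    [-0.006, 0, 0.003],
    [-0.012, 0, 0.005],
    [-0.012, 0, 0.005]
  ],
  "rot": [
    [0, 0, 0],
    [0, 0, 0],
    [0, 0, 0]
  ]
}}

```text
clock: 10.7
eef_pos: [613.2, 21.6, 18.4]
tcp_rot: [-3.14, 0.445, -3.105]
contact_force: [-4.6, -0.1, -1.7]
opening: 0.355
grasp_force: 2.0
```

Request:
{"name": "play_rows", "arguments": {
  "dp": [
    [-0.006, 0, 0.003],
    [-0.012, 0, 0.005],
    [-0.012, 0, 0.005]
  ],
  "rot": [
    [0, 0, 0],
    [0, 0, 0],
    [0, 0, 0]
  ]
}}

```text
clock: 10.95
eef_pos: [613.3, 21.6, 18.3]
tcp_rot: [-3.14, 0.445, -3.105]
contact_force: [-5.5, 0.2, -1.9]
opening: 0.351
grasp_force: 2.8
```

Request:
{"name": "play_rows", "arguments": {
  "dp": [
    [-0.006, 0, 0.003],
    [-0.012, 0, 0.005],
    [-0.012, 0, 0.005]
  ],
  "rot": [
    [0, 0, 0],
    [0, 0, 0],
    [0, 0, 0]
  ]
}}

```text
clock: 11.2
eef_pos: [613.5, 21.6, 18.2]
tcp_rot: [-3.14, 0.444, -3.105]
contact_force: [-6.9, -0.9, -0.3]
opening: 0.35
grasp_force: 3.6
```

```bash
python3 -c "
from h import *
f=optics.grab_frame('top');g=cv2.cvtColor(f['color'],cv2.COLOR_RGB2GRAY).astype(int)
s=telemetry.sense();print(s['eef_pos'].round(1),s['contact_force'].round(1))
for u in (329,338,343,351): print(u,[int(x) for x in g[144:165,u]])
"
```

```text
[613.5  21.6  18.2] [-6.6 -0.3  0.5]
329 [219, 222, 200, 205, 178, 154, 154, 155, 154, 153, 154, 154, 154, 155, 155, 155, 156, 155, 155, 155, 154]
338 [34, 48, 80, 157, 172, 166, 163, 163, 163, 163, 163, 163, 165, 166, 166, 166, 167, 167, 167, 167, 165]
343 [99, 96, 96, 124, 185, 154, 141, 153, 160, 162, 162, 162, 162, 163, 162, 162, 156, 154, 153, 154, 154]
351 [114, 130, 135, 121, 116, 84, 56, 55, 70, 123, 140, 138, 135, 119, 116, 130, 150, 157, 165, 161, 166]
```

Contact is confirmed: the force rose steadily from 3 N to 7 N, and the stop's pixels did not change. Next I back off and rise.

Request:
{"name": "play_rows", "arguments": {
  "dp": [
    [0.05, 0, -0.02],
    [0.15, 0, -0.07],
    [0.4, 0, -0.19],
    [0.8, 0, -0.37],
    [1.2, 0, -0.56]
  ],
  "rot": [
    [0, 0, 0],
    [0, 0, 0],
    [0, 0, 0],
    [0, 0, 0],
    [0, 0, 0]
  ]
}}

```text
clock: 11.67
eef_pos: [561.4, 19.7, 19.8]
tcp_rot: [-3.14, 0.443, -3.105]
contact_force: [1.2, -0.1, 0.7]
opening: 0.356
grasp_force: 0.0
```

Request:
{"name": "play_rows", "arguments": {
  "dp": [
    [0.2, 0, -0.2],
    [0.1, 0, -0.7],
    [-0.2, 0, -1.4],
    [-0.5, 0, -2.1],
    [-0.8, 0, -2.8]
  ],
  "rot": [
    [0, 0.2, 0],
    [0, 0.6, 0],
    [0, 1.2, 0],
    [0, 1.8, 0],
    [0, 2.4, 0]
  ]
}}

```text
clock: 12.08
eef_pos: [542.5, 19.2, 136.8]
tcp_rot: [-3.14, 0.19, -3.106]
contact_force: [1.2, 0.3, -1.5]
opening: 0.353
grasp_force: 0.0
```

```bash
python3 -c "
from h import *
f=optics.grab_frame('top');h=optics.grab_frame('side')
s=telemetry.sense();print(s['eef_pos'].round(1),s['contact_force'].round(1),s['clock'])
g=cv2.cvtColor(f['color'],cv2.COLOR_RGB2GRAY).astype(int)
for u in (329,338,343,351): print(u,[int(x) for x in g[144:165,u]])
a=cv2.resize(f['color'][90:300,200:480],(560,420),interpolation=cv2.INTER_CUBIC)
cv2.imwrite('pics/end.png',a[:,:,::-1])
b=cv2.resize(h['color'][130:310,200:480],None,fx=2.8,fy=2.8,interpolation=cv2.INTER_CUBIC);cv2.imwrite('pics/ends.png',b[:,:,::-1])
"
```

```text
[548.   19.4 140.9] [ 1.6  0.1 -0.1] 12.1833
329 [216, 219, 196, 199, 173, 150, 151, 152, 151, 152, 152, 152, 151, 152, 153, 152, 153, 152, 153, 152, 152]
338 [34, 47, 80, 153, 168, 163, 160, 160, 160, 160, 159, 159, 162, 164, 162, 163, 163, 163, 164, 164, 161]
343 [98, 94, 94, 120, 183, 152, 139, 150, 157, 160, 159, 159, 159, 159, 160, 159, 154, 151, 150, 151, 152]
351 [112, 127, 133, 119, 113, 83, 57, 54, 68, 120, 137, 136, 133, 116, 114, 127, 147, 153, 161, 158, 163]
```

View pics/ends.png

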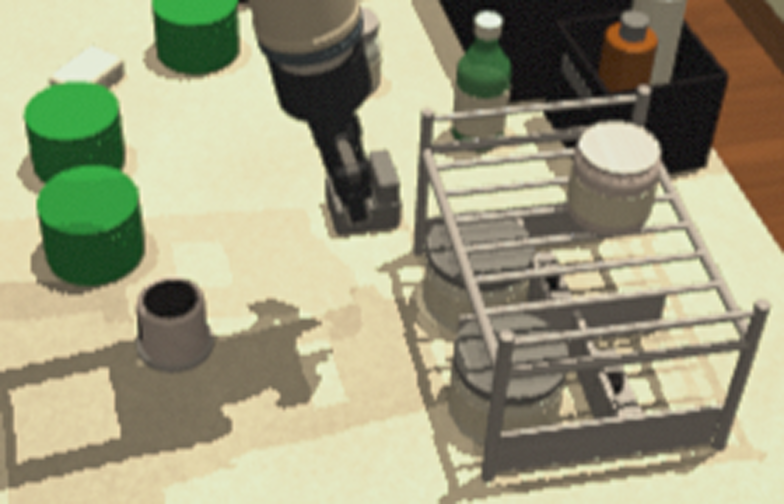

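The side view shows the tub upright in the left bay against its stop at about (480,275). The stored tub, tin, charger, socket and bystanders stand where they were, and the arm is clear.

```bash
python3 -c "
from rig import r
print(r.sign_off())"
```

```text
the job is handed in; nothing more can be done
None
```

The tub now stands upright in the free left bay, just touching its back stop. The last camera views show the stop and everything else where they stood, and the job was handed in at about 12 s.

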